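# Check two dishes of nuts at the colour checker

### The job

Check two samples at the colour checker: slide the steel carrier by its black knob so that the red dish of nuts comes centred under the tip of the black probe, and leave it still there for about a second for the reading. Then slide the carrier on until the yellow dish is centred under the probe, let go and leave it there, with both dishes still lying flat in the carrier.

Things in the scene. Friction and masses are not known exactly. Their poses are not given: they have to be found in the camera images.
- knob (a point): grip point on the axis of the carrier's upright black knob: a round post 28 mm thick, 60 mm tall, on the steel deck (deck top 52 mm above the table); the point is 92 mm above the table, 20 mm below the knob's top. The carrier slides level in any direction on crossed slides, never turning: 0.8 N friction each, no spring, travel 70 mm fore and aft, 55 mm sideways from the start; it stays where left
- dish_red: red round dish of brown nuts, 60 mm across, 18 mm high; origin at the centre of its underside, on the deck, z up. It stands in the carrier with a yellow, a green and a white dish, in a square of 2 x 2 shallow pockets (68 mm between centres, walls 9 mm high, 2 mm play), in any order; the nearer row is 126 mm from the knob
- dish_yellow: yellow round dish of brown nuts, 60 mm across, 18 mm high, in another pocket of the same carrier; origin at the centre of its underside, z up. Dishes ride along with the carrier as it slides
- probe_tip (a point): lower tip of the fixed black probe with an orange band (26 mm thick, 120 mm long, pointing straight down), 105 mm above the table, 35 mm above the dishes' rims. It hangs over the carrier from a thin steel arm and a post that stands on the grey base at the side away from the knob

How it is judged:
By the outcome, as a careful person would: the job done as asked, in the order asked, and still so for the second after the job is handed in, with the robot touching nothing.
It also fails if it takes over 38 s, if anything falls off the work surface, if the arm or the gripper's body presses on something with over 40 N, if the wrist force passes 120 N, or if a joint passes its speed limit or range.

### The arm

A 7-joint arm with a two-finger parallel gripper is mounted at the origin on the work surface. World frame = base frame: x ahead of the robot, y to its left, z up, the work surface at z = 0. Lengths are in m, angles in rad, forces in N, time in s.
With the tool pointing down it reaches from about 0.35 to 0.9 m from the base axis. Payload 8.1 kg.
Tool frame: the origin (TCP) lies at the centre of the arm's flange, where the gripper is bolted on; the fingertips stand 178 mm ahead of it and the grasp point (between the pads) lies 159 mm ahead of it; z points along the fingers, y is the line along which they close (so a half turn about z gives the same grasp; the last joint's range is limited). The gripper opens to 92 mm and grips with 3 to 60 N. Pads are 19 mm wide; open, the fingers measure 130 mm over their backs; the gripper's body (75 mm by 190 mm) begins 47 mm behind the grasp point.
Start: joints at [1.074, 0.434, 0.025, 1.573, -0.012, 1.134, -0.075], TCP at [0.24, -0.577, 0.405] pointing down, gripper open.
Joint ranges: [-2.62, 2.62], [-0.44, 2.09], [-1.27, 1.32], [0.08, 2.57], [-1.32, 4.46], [0.12, 2], [-2.74, 2.74]. Speed limits (rad/s): [2.22, 2.22, 3.01, 3.01, 3.14, 3.14, 3.14].

### API

Orientations are given as a rotation vector (axis times angle).
In Python, from cell import arm gives the robot as it stands. The module is installed in compiled form; this text tells all that it offers.
- The arm moves only by the shell command python3 -m inch 'ROWS' [FORCE]. ROWS is text: rows parted by semicolons, each of 5 numbers parted by spaces: the shift along the tool's x, y, z in m, then the turn about the tool's z in rad, then the finger opening in m, from 0 to 0.0918. In form: x y z roll fingers; .... A call has 1 to 5 rows; each row is the pose to reach, as a shift and turn from the pose commanded when the call began, along the tool's axes at that moment; what a row does not reach only later rows make up. A row lasts 1/10 s, in which the tool goes at most 50 mm and 8.59 degrees, less where a joint would pass 70% of its speed; a pose out of reach is approached as far as the arm can. A call with a gripper value outside its range is refused whole. The fingers move at their own pace and stop on an object; FORCE is the grip in N (left out, the last holds). Time passes only in rows, so rows that repeat a pose let the fingers close. It gives the time, the measured TCP pose, the force, the opening and the grip force at its end, in the units of the state.
- arm.observe(): the state, without advancing time (a new reading comes with each control period).
- arm.get_image(name): name is "side" or "top" or "wrist"; returns the picture (480x640x3 uint8, red, green, blue); there is no depth.
- arm.get_calibration(name): a dict with "intrinsics" (3x3 intrinsics, pixels), "pose" (4x4, takes a point from camera to world coordinates). Camera axes: x right, y up, looking along -z (the intrinsics and any distortion apply to the point x, -y, -z); pixel columns grow to the right and rows downward; lengths in m; the calibration is good to about 2 mm. A picture is of the moment at which its call begins: read the wrist's pose just before it. get_calibration takes no time and is no camera call; for the wrist camera it gives the pose at the moment of the call.
- arm.sign_off(): hands the job in; it is judged then, once.
Trained networks look in the newest picture that a camera, given by its name, has taken for a name from the list of things; names that differ only in an ending like _2 or _b are one class to them, and where a whole thing is asked for, a point or a joint stands for the part that bears it (a point fixed in the world has none). Each returns a list of dicts, best first, with "conf" (0 to 1); they miss things now and then, are a little off and sometimes report something else, mostly with a low value. They report only what shows in the picture. A call takes as long as a camera call.
- arm.look_for(camera, query): "point" ([row, column] in pixels, amid what is visible of it).
- arm.silhouettes(camera, query): "region" (480x640 bool, what is visible of it) and "point" ([row, column] in pixels, amid what is visible of it).
- arm.place_of(camera, query): "point" ([row, column] in pixels: a listed point, or the origin of a listed thing).
The state is a dict: "clock": time; "joints": joint angles; "dq": joint speeds; "joint_efforts": joint torques, N m; "position": TCP position; "ee_rot": TCP orientation; "force": force on the tool from outside, world axes, zero at the start; "ft_torque": the same for the moment, N m; "width": opening from 0.0 (shut) to 1.0 (fully open); "gripper_force": force on a finger pad.
Only numpy, scipy, OpenCV 4.12 (cv2) and the standard library are available. Lean on these libraries where they do the work, as an engineer would, in place of code of your own. Each camera call takes 0.05 s, during which the arm holds its last target. There are 200 camera calls.

## Working session

There is one attempt and no reset: what is moved stays moved. The work goes in short steps, Python scripts to look and compute and a shell command to move; the robot and the scene stay as the last step left them, time stands still between calls to the robot, and variables do not carry over. Pictures are saved under pics/ and viewed, at most 10 in all, crops included, and the job is handed in when it is done.

```bash
mkdir -p pics
cat > h.py <<'E'
import numpy as np,cv2
from cell import arm
def ray(cam,p):
    c=arm.get_calibration(cam);K=np.array(c['intrinsics']);T=np.array(c['pose'])
    d=c.get('distortion',None)
    uv=cv2.undistortPoints(np.array([[[p[1],p[0]]]],float),K,None if d is None else np.array(d,float)).ravel()
    return T[:3,3],T[:3,:3]@np.array([uv[0],-uv[1],-1.])
def at(cam,p,z):
    o,d=ray(cam,p);return o+d*(z-o[2])/d[2]
Z=dict(knob=.092,dish_red=.052,dish_yellow=.052,probe_tip=.105)
def find(cams=('side','top'),names=Z):
    for n in names:
        R=[]
        for c in cams:
            for k,r in enumerate(arm.place_of(c,n)[:2]):
                print(n,c,round(r['conf'],2),np.round(r['point'],1),at(c,r['point'],Z[n]).round(4))
                if k==0:R.append(ray(c,r['point']))
        if len(R)==2:
            A=0;b=0
            for o,d in R:
                d=d/np.linalg.norm(d);P=np.eye(3)-np.outer(d,d);A=A+P;b=b+P@o
            print('  tri',np.linalg.solve(A,b).round(4))
E
python3 - <<'E'
from h import *
s=arm.observe();print(s['clock'],s['position'],s['ee_rot'],s['width'])
ims=[arm.get_image(c) for c in('side','top')]
for c,i in zip(('side','top'),ims):
    cv2.imwrite(f'pics/{c}0.png',i[:,:,::-1]);k=arm.get_calibration(c);print(k.keys(),np.round(k['pose'],3).tolist())
find()
print(arm.observe()['clock'])
E
```

```text
0.0 [ 0.23970681 -0.57695536  0.40395822] [-3.07946711e+00 -6.14240681e-01  7.33469382e-04] 0.9991074436083571
dict_keys(['intrinsics', 'pose']) [[-0.695, 0.521, -0.495, 0.326], [-0.718, -0.486, 0.498, 0.344], [0.02, 0.702, 0.712, 0.586], [0.0, 0.0, 0.0, 1.0]]
dict_keys(['intrinsics', 'pose']) [[-0.012, 0.982, -0.188, 0.479], [-1.0, -0.014, -0.013, 0.033], [-0.015, 0.187, 0.982, 0.904], [0.0, 0.0, 0.0, 1.0]]
knob side 0.57 [301.2 407.7] [ 0.5174 -0.0038  0.092 ]
knob top 0.75 [326.  364.2] [ 0.5201 -0.0154  0.092 ]
  tri [ 0.5222 -0.0156  0.0761]
dish_red side 0.66 [294.7 308. ] [0.6341 0.0595 0.052 ]
dish_red top 0.66 [249.2 306.7] [0.6304 0.0603 0.052 ]
  tri [0.6307 0.0609 0.0559]
dish_yellow side 0.8 [274.7 265.8] [0.7014 0.0787 0.052 ]
dish_yellow top 0.57 [200.9 295.3] [0.7007 0.0761 0.052 ]
  tri [0.7023 0.0769 0.0493]
probe_tip side 0.91 [242.8 292. ] [0.6839 0.0428 0.105 ]
0.5
```

View pics/side0.png

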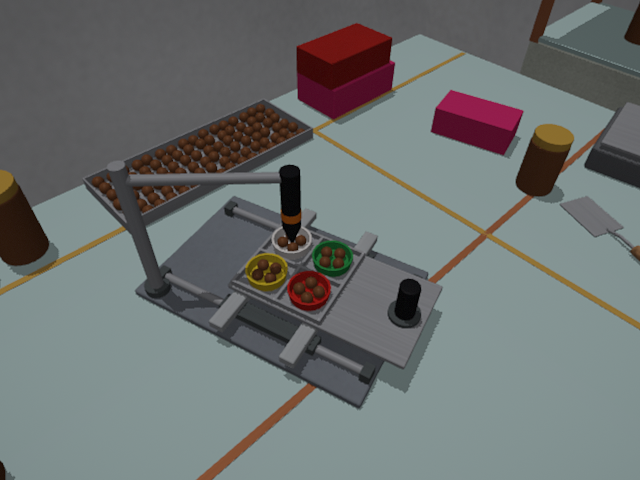

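View pics/top0.png

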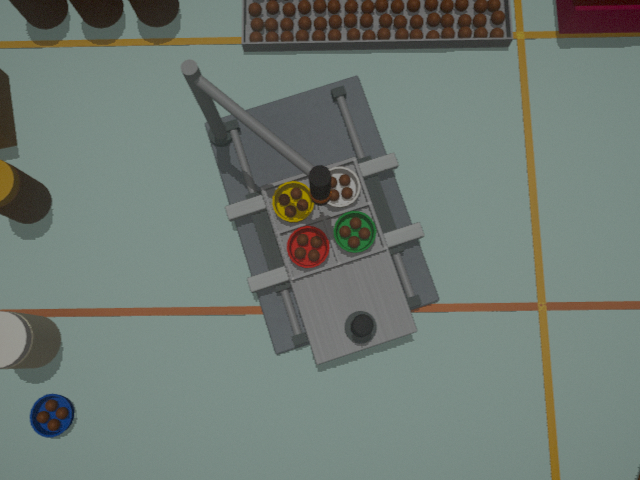

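The side view shows the knob at (row 300, col 408), red dish at (291, 309), yellow at (271, 267) and the probe tip at about (242, 292), over the inner edge of the white dish. The top view shows red (247, 308), yellow (202, 293), green (232, 354), white (187, 340), the knob top (325, 362) and the probe's upper end (178, 319). I'll refine with rim outlines and a rigid fit.

```bash
cat >> h.py <<'E'
def rims(cam,img=None):
    if img is None: img=arm.get_image(cam)
    h=cv2.cvtColor(img,cv2.COLOR_RGB2HSV);out={}
    for n in('dish_red','dish_yellow'):
        r=arm.silhouettes(cam,n)
        if not r: continue
        c=max(cv2.findContours(r[0]['region'].astype(np.uint8),cv2.RETR_EXTERNAL,cv2.CHAIN_APPROX_NONE)[0],key=cv2.contourArea)
        pts=cv2.convexHull(c)[:,0,:]
        W=np.array([at(cam,(p[1],p[0]),.061)[:2] for p in pts],np.float32)
        (x,y),rad=cv2.minEnclosingCircle(W)
        print(cam,n,round(r[0]['conf'],2),np.round(r[0]['point'],1),'bbox z61',((W.max(0)+W.min(0))/2).round(4),'circ',round(x,4),round(y,4),round(rad,4))
        pl=r[0]['point'];print('   cen@.064',at(cam,pl,.064)[:2].round(4))
E
python3 - <<'E'
from h import *
for c in('side','top'): rims(c)
for p in((171,319),(178,319),(183,319)): print('probe top',at('top',p,.225).round(4))
print('side tip raw',at('side',(243,291),.105).round(4))
print('knob top',at('top',(322,362),.112),at('side',(285,409),.112))
T=np.array([.5205,-.011,.30]);s=arm.observe()
from scipy.spatial.transform import Rotation as R
print((R.from_rotvec(s['ee_rot']).inv().apply(T-s['position'])).round(4))
E
```

```text
side dish_red 0.96 [291.  307.5] bbox z61 [0.6346 0.058 ] circ 0.6347 0.0585 0.0346
   cen@.064 [0.6322 0.062 ]
side dish_yellow 0.74 [271.5 265.4] bbox z61 [0.6996 0.0791] circ 0.7 0.0806 0.0353
   cen@.064 [0.6978 0.0814]
top dish_red 0.71 [245.9 305.4] bbox z61 [0.6327 0.0582] circ 0.6332 0.0579 0.0304
   cen@.064 [0.6329 0.0617]
top dish_yellow 0.94 [200.  293.3] bbox z61 [0.6991 0.0789] circ 0.6983 0.0786 0.0298
   cen@.064 [0.699  0.0783]
probe top [0.6907 0.04   0.225 ]
probe top [0.6823 0.0401 0.225 ]
probe top [0.6764 0.0402 0.225 ]
side tip raw [0.6845 0.0441 0.105 ]
knob top [ 0.52421643 -0.01147405  0.112     ] [ 0.52453685 -0.01070722  0.112     ]
[ 0.4764 -0.4152  0.1047]
```

```bash
python3 -m inch '0.036 -0.031 0 0 0.0918; 0.072 -0.062 0 0 0.0918; 0.108 -0.094 0 0 0.0918; 0.144 -0.125 0 0 0.0918; 0.18 -0.156 0 0 0.0918' && python3 -m inch '0.036 -0.031 0 0 0.0918; 0.072 -0.062 0 0 0.0918; 0.108 -0.094 0 0 0.0918; 0.144 -0.125 0 0 0.0918; 0.18 -0.156 0 0 0.0918'
python3 - <<'E'
from h import *
from scipy.spatial.transform import Rotation as R
s=arm.observe();print(s['position'],R.from_rotvec(s['ee_rot']).inv().apply(np.array([.523,-.011,.251])-s['position']).round(4))
E
```

```text
clock: 1.3
position: [0.3467, -0.3623, 0.405]
ee_rot: [3.08, 0.614, 0.001]
force: [0.9, 0.5, -0.2]
width: 0.997
gripper_force: 0.0
clock: 1.8
position: [0.453, -0.1491, 0.4051]
ee_rot: [3.08, 0.614, 0.001]
force: [1.3, -0.3, 0.1]
width: 0.999
gripper_force: 0.0
[ 0.45301221 -0.14914466  0.40510754] [ 0.1175 -0.1009  0.1541]
```

```bash
python3 -m inch '0.036 -0.031 0 0 0.0918; 0.072 -0.062 0 0 0.0918; 0.105 -0.09 0.02 0 0.0918; 0.117 -0.1 0.06 0 0.0918; 0.117 -0.1 0.06 0 0.0918'
python3 - <<'E'
from h import *
from scipy.spatial.transform import Rotation as R
cv2.imwrite('pics/w1.png',arm.get_image('wrist')[:,:,::-1])
find(('wrist','top','side'),['knob'])
find(('side','top'),['probe_tip'])
s=arm.observe();print(s['position'],R.from_rotvec(s['ee_rot']).inv().apply(np.array([.523,-.011,.251])-s['position']).round(4))
E
```

```text
clock: 2.3
position: [0.5215, -0.0109, 0.3408]
ee_rot: [-3.077, -0.621, 0.009]
force: [-0.3, -1.1, -0.0]
width: 0.999
gripper_force: 0.0
knob wrist 0.62 [256.6 315.9] [ 0.5196 -0.0158  0.092 ]
knob top 0.86 [323.4 362.4] [ 0.5235 -0.0131  0.092 ]
knob side 0.69 [297.  407.3] [ 0.522  -0.0087  0.092 ]
probe_tip side 0.96 [241.5 294.2] [0.6837 0.039  0.105 ]
[ 0.52245742 -0.01490366  0.34620079] [ 0.0018 -0.0035  0.0952]
```

View pics/w1.png

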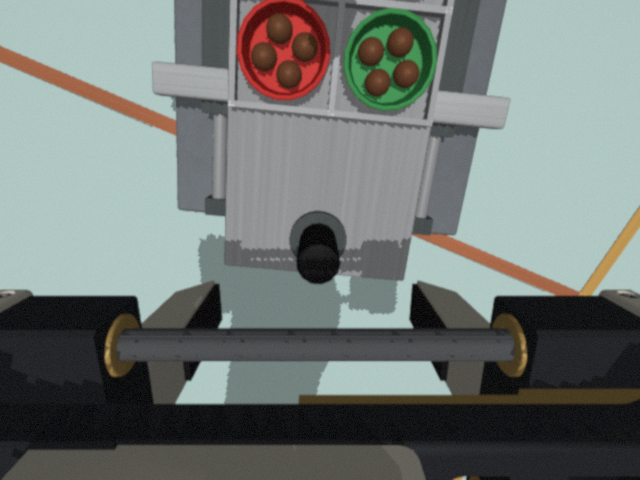

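The wrist view shows the knob (256, 317) centred between the open fingers, with red at (48, 284) and green at (58, 390). I'll descend and grip.

```bash
python3 -m inch '0.001 -0.001 0.03 0 0.0918; 0.001 -0.001 0.06 0 0.0918; 0.001 -0.001 0.085 0 0.0918; 0.001 -0.001 0.094 0 0.0918; 0.001 -0.001 0.094 0 0.0918' 15 && python3 -m inch '0 0 0 0 0.02; 0 0 0 0 0.02; 0 0 0 0 0.02; 0 0 0 0 0.02; 0 0 0 0 0.02' 15
python3 - <<'E'
from h import *
for c in('side','top'): rims(c)
find(('side','top'),['probe_tip'])
find(('side','top'),['probe_tip'])
s=arm.observe();print(s['position'],s['ee_rot'],s['width'],s['force'],s['gripper_force'])
cv2.imwrite('pics/s2.png',arm.get_image('side')[120:360,180:480,::-1].repeat(2,0).repeat(2,1))
E
```

```text
clock: 3.1
position: [0.5226, -0.013, 0.2506]
ee_rot: [3.081, 0.613, -0.002]
force: [-0.1, 0.2, -0.8]
width: 0.998
gripper_force: 0.0
clock: 3.6
position: [0.5229, -0.0124, 0.2511]
ee_rot: [3.081, 0.614, 0.001]
force: [-0.1, 0.6, -0.7]
width: 0.616
gripper_force: 0.0
side dish_red 0.93 [290.2 307.9] bbox z61 [0.6348 0.0581] circ 0.6335 0.0574 0.0344
   cen@.064 [0.6329 0.0607]
side dish_yellow 0.86 [272.7 267. ] bbox z61 [0.7005 0.0785] circ 0.7003 0.0811 0.0353
   cen@.064 [0.6946 0.0811]
top dish_red 0.89 [243.9 301.4] bbox z61 [0.6321 0.0582] circ 0.6322 0.0581 0.0294
   cen@.064 [0.6358 0.0673]
top dish_yellow 0.71 [201.7 291.9] bbox z61 [0.6977 0.0789] circ 0.6973 0.0785 0.0308
   cen@.064 [0.6965 0.0803]
probe_tip side 0.78 [240.7 293.5] [0.6855 0.0387 0.105 ]
probe_tip side 0.78 [240.7 293.5] [0.6855 0.0387 0.105 ]
[ 0.52272239 -0.01235216  0.25066743] [-3.08083102e+00 -6.14668403e-01  3.54418522e-04] 0.2995672810085215 [-0.2384644   0.20172128  0.49741365] 14.999976754188538
```

View pics/s2.png

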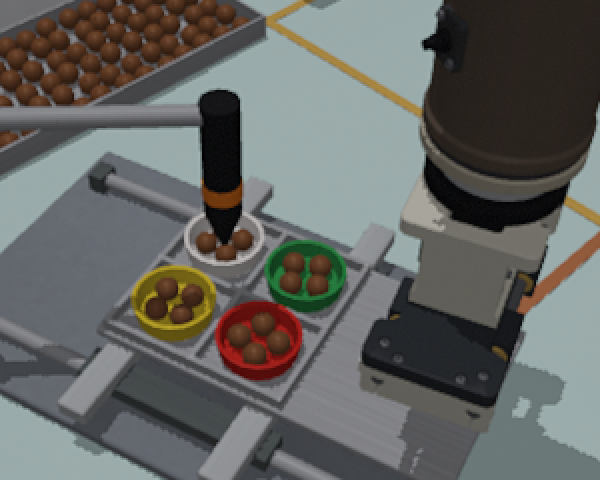

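The view shows the knob gripped and all four dishes flat, with the probe tip at about (243, 294) in full-image pixels. I'll slide red under the probe, first about 35 mm along tool x and 31 mm along tool y.

```bash
python3 -m inch '0.004 0.0035 0 0 0.02; 0.01 0.009 0 0 0.02; 0.017 0.015 0 0 0.02; 0.024 0.021 0 0 0.02; 0.031 0.027 0 0 0.02' && python3 -m inch '0.005 0.005 0 0 0.02; 0.008 0.0075 0 0 0.02; 0.008 0.0075 0 0 0.02'
python3 - <<'E'
from h import *
for c in('side','top'): rims(c)
find(('side','top'),['probe_tip'])
s=arm.observe();print(s['clock'],s['position'],s['ee_rot'],s['width'],s['force'])
cv2.imwrite('pics/s3.png',cv2.resize(arm.get_image('side')[160:320,220:420,::-1],None,fx=3.5,fy=3.5))
cv2.imwrite('pics/t3.png',cv2.resize(arm.get_image('top')[120:300,240:420,::-1],None,fx=3,fy=3))
E
```

```text
clock: 4.65
position: [0.5627, -0.0258, 0.2507]
ee_rot: [3.081, 0.614, 0.0]
force: [-0.7, 0.2, 1.3]
width: 0.3
gripper_force: 15.0
clock: 4.95
position: [0.5728, -0.0297, 0.2507]
ee_rot: [3.081, 0.614, 0.002]
force: [0.9, -0.7, -0.8]
width: 0.299
gripper_force: 15.0
side dish_red 0.67 [264.9 292.1] bbox z61 [0.6865 0.0397] circ 0.6867 0.043 0.0368
   cen@.064 [0.6816 0.046 ]
side dish_yellow 0.74 [245.6 255.1] bbox z61 [0.75   0.0606] circ 0.7501 0.0606 0.0365
   cen@.064 [0.7469 0.0605]
top dish_yellow 0.63 [159.6 307.2] bbox z61 [0.7372 0.073 ] circ 0.7372 0.0724 0.0252
   cen@.064 [0.7581 0.0582]
probe_tip side 0.89 [242.2 290. ] [0.6866 0.044  0.105 ]
5.35 [ 0.57186187 -0.02930642  0.25071464] [ 3.08078161e+00  6.14563688e-01 -2.31249868e-04] 0.30188975421857966 [ 2.03296611 -0.68974535 -1.16634417]
```

View pics/s3.png

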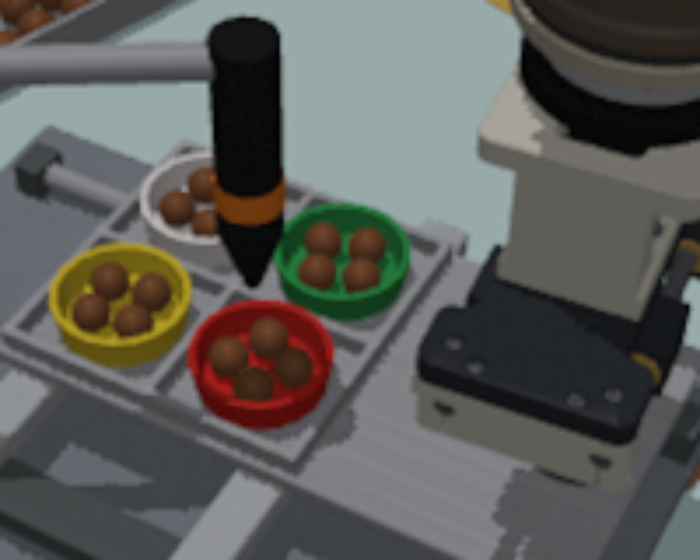

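View pics/t3.png

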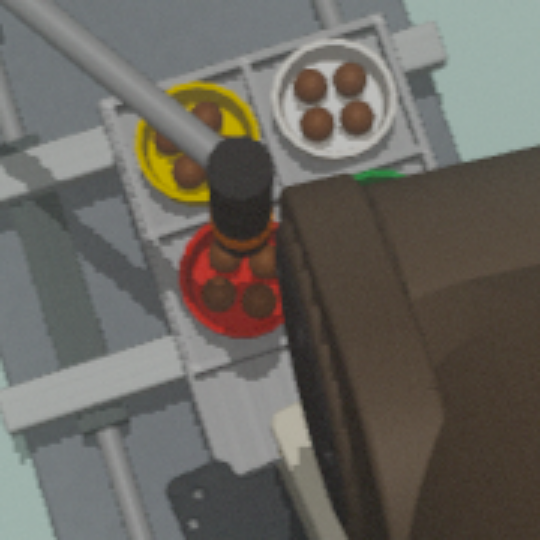

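The side crop shows the tip at about (242, 292) in full-image pixels and the red rim centre at about (260.5, 294.6). The top crop shows the probe's top end at about (177, 320) and the red rim centre at about (212, 321). All dishes are flat. Now the residual.

Run:
```python
from h import *
print('tip side',at('side',(242.3,292.3),.105).round(4),'rim side',at('side',(260.6,294.6),.070).round(4))
print('probe top',at('top',(176.7,320),.225).round(4),'rim top',at('top',(212.3,321),.070).round(4))
# vertical-axis refinement: probe top disc & band edges in top view, rim ellipse by colour in both
for cam in('side','top'):
    im=arm.get_image(cam);h=cv2.cvtColor(im,cv2.COLOR_RGB2HSV)
    m=((h[...,0]<4)|(h[...,0]>174))&(h[...,1]>190)&(h[...,2]>70);m[:150]=0;m[320:]=0;m[:,:230]=0;m[:,400:]=0
    n,l,st,ce=cv2.connectedComponentsWithStats(m.astype(np.uint8));k=1+st[1:,4].argmax();print(cam,'red bbox',st[k])
    b=(im.max(2)<45);b[:100]=0;b[245:]=0;b[:,:270]=0;b[:,340:]=0
    n,l,st,ce=cv2.connectedComponentsWithStats(b.astype(np.uint8));k=1+st[1:,4].argmax();print(cam,'probe bbox',st[k])
    for r in range(st[k][1],st[k][1]+st[k][3],4):
        c=np.where(l[r]==k)[0]
        if len(c):print(r,c.min(),c.max(),end=' | ')
    print()
```

```text
tip side [0.6843 0.0419 0.105 ] rim side [0.6812 0.0415 0.07  ]
probe top [0.6838 0.0389 0.225 ] rim top [0.6791 0.0394 0.07  ]
side red bbox [274 246  41  36 717]
side probe bbox [280 165  21  51 936]
165 287 293 | 169 280 298 | 173 280 299 | 177 281 299 | 181 281 299 | 185 280 299 | 189 281 299 | 193 281 299 | 197 281 299 | 201 281 299 | 205 281 299 | 209 282 300 | 213 283 298 | 
top red bbox [305 205   6   9  24]
top probe bbox [314 184  16  15  97]
184 328 328 | 188 320 327 | 192 315 329 | 196 314 326 |
```

```bash
python3 -m inch '0.0025 0.001 0 0 0.02; 0.0025 0.001 0 0 0.02; 0.0025 0.001 0 0 0.02'
cat >> h.py <<'E'
def proj(cam,X):
    c=arm.get_calibration(cam);T=np.array(c['pose']);q=(np.array(X)-T[:3,3])@T[:3,:3]*[1,-1,-1]
    p=q@np.array(c['intrinsics']).T;return p[:,:2]/p[:,2:]
def overlay(cam,dish,tip,fn,box):
    im=arm.get_image(cam)[:,:,::-1];r0,r1,c0,c1=box;f=3.5
    o=cv2.resize(im[r0:r1,c0:c1],None,fx=f,fy=f,interpolation=cv2.INTER_CUBIC)
    t=np.linspace(0,2*np.pi,60);ci=np.c_[.03*np.cos(t)+dish[0],.03*np.sin(t)+dish[1],0*t+.07]
    P=((proj(cam,ci)+.5-[c0,r0])*f).astype(int)
    cv2.polylines(o,[P],True,(255,255,0),1)
    P=((proj(cam,[[*tip,.105],[*tip,.225]])+.5-[c0,r0])*f).astype(int)
    cv2.line(o,tuple(map(int,P[0])),tuple(map(int,P[1])),(255,0,255),1);cv2.imwrite(fn,o);return o
E
python3 - <<'E'
from h import *
a=overlay('side',(.684,.0405),(.684,.0405),'pics/a.png',(160,300,240,350))
b=overlay('top',(.684,.0405),(.684,.0405),'pics/b.png',(160,300,260,370))
cv2.imwrite('pics/c4.png',np.hstack([a,b]))
s=arm.observe();print(s['clock'],s['position'])
E
```

```text
clock: 5.85
position: [0.5749, -0.029, 0.2507]
ee_rot: [-3.081, -0.615, -0.0]
force: [0.4, 0.2, -0.6]
width: 0.303
gripper_force: 15.0
5.95 [ 0.57481917 -0.02903753  0.2507105 ]
```

View pics/c4.png

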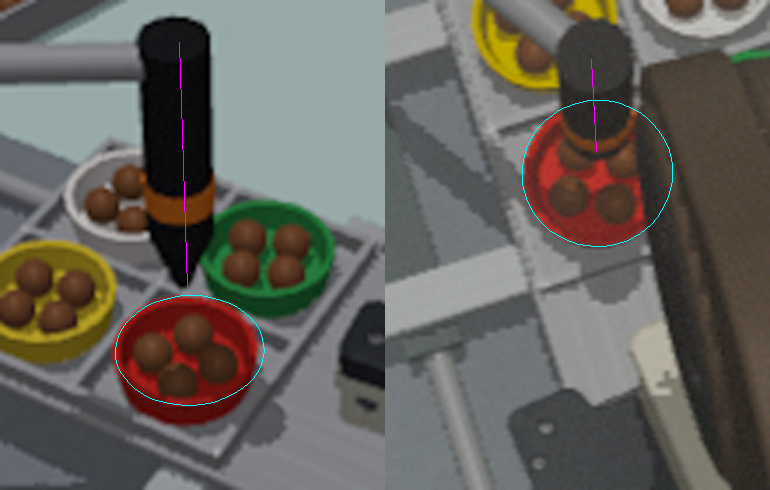

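Both overlays match: the red rim lies on the predicted circle, and the probe axis on the predicted line to within about 1 px (side tip at crop 186, 288). I'll hold for 1.5 s, then slide to yellow. The shift is 68 mm back along the carrier axis, which is tool −0.0675 x and +0.0066 y.

```bash
python3 -m inch '0 0 0 0 0.02; 0 0 0 0 0.02; 0 0 0 0 0.02; 0 0 0 0 0.02; 0 0 0 0 0.02' && python3 -m inch '0 0 0 0 0.02; 0 0 0 0 0.02; 0 0 0 0 0.02; 0 0 0 0 0.02; 0 0 0 0 0.02' && python3 -m inch '0 0 0 0 0.02; 0 0 0 0 0.02; 0 0 0 0 0.02; 0 0 0 0 0.02; 0 0 0 0 0.02' && python3 -m inch '-0.004 0.0004 0 0 0.02; -0.01 0.001 0 0 0.02; -0.018 0.0018 0 0 0.02; -0.026 0.0026 0 0 0.02; -0.034 0.0034 0 0 0.02' && python3 -m inch '-0.008 0.0008 0 0 0.02; -0.016 0.0016 0 0 0.02; -0.024 0.0024 0 0 0.02; -0.03 0.003 0 0 0.02; -0.0335 0.0033 0 0 0.02' && python3 -m inch '0 0 0 0 0.02; 0 0 0 0 0.02'
python3 - <<'E'
from h import *
a=overlay('side',(.684,.0405),(.684,.0405),'pics/a.png',(160,300,240,350))
b=overlay('top',(.684,.0405),(.684,.0405),'pics/b.png',(160,300,260,370))
cv2.imwrite('pics/c5.png',np.hstack([a,b]))
for c in('side','top'): rims(c)
s=arm.observe();print(s['clock'],s['position'])
E
```

```text
clock: 6.45
position: [0.5747, -0.0293, 0.2507]
ee_rot: [3.081, 0.614, 0.0]
force: [0.2, 0.8, -1.1]
width: 0.298
gripper_force: 15.0
clock: 6.95
position: [0.5747, -0.0293, 0.2507]
ee_rot: [3.081, 0.614, -0.0]
force: [0.5, 0.7, -1.6]
width: 0.303
gripper_force: 15.0
clock: 7.45
position: [0.5747, -0.0293, 0.2507]
ee_rot: [3.081, 0.614, 0.0]
force: [-0.0, 1.4, -1.0]
width: 0.302
gripper_force: 15.0
clock: 7.95
position: [0.5438, -0.046, 0.2507]
ee_rot: [3.081, 0.614, -0.0]
force: [2.2, 1.2, -2.4]
width: 0.301
gripper_force: 15.0
clock: 8.45
position: [0.5143, -0.0618, 0.2507]
ee_rot: [3.081, 0.614, -0.001]
force: [1.5, 1.9, -3.1]
width: 0.3
gripper_force: 15.0
clock: 8.65
position: [0.5149, -0.0617, 0.2507]
ee_rot: [3.081, 0.614, -0.001]
force: [-0.8, -1.1, -2.2]
width: 0.302
gripper_force: 15.0
side dish_red 0.85 [274.1 339.1] bbox z61 [0.6277 0.0074] circ 0.6274 0.0087 0.0353
   cen@.064 [0.6241 0.0095]
side dish_yellow 0.59 [256.7 293.4] bbox z61 [0.6929 0.0282] circ 0.6928 0.0285 0.0369
   cen@.064 [0.6921 0.0342]
top dish_red 0.72 [250.1 342.9] bbox z61 [0.6249 0.0068] circ 0.6255 0.0067 0.0303
   cen@.064 [0.6263 0.0098]
top dish_yellow 0.88 [210.2 333. ] bbox z61 [0.6903 0.0281] circ 0.6905 0.0277 0.0302
   cen@.064 [0.6833 0.0226]
9.05 [ 0.51508314 -0.06133213  0.25069782]
```

View pics/c5.png

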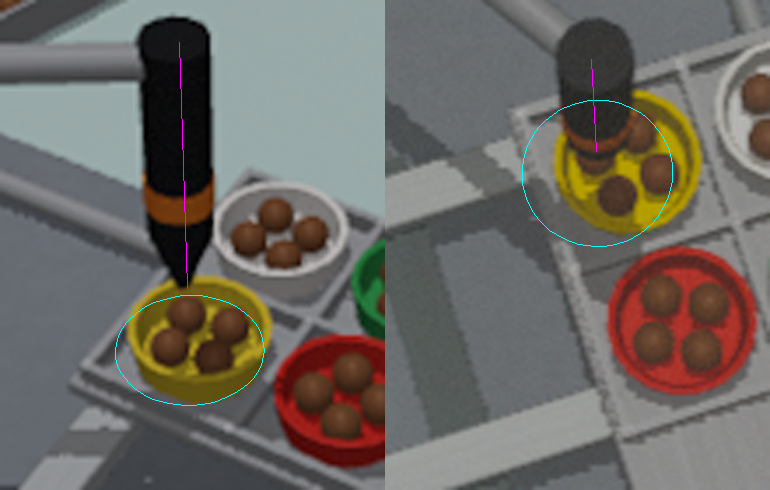

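I had the tool-y sign wrong: the yellow rim (about crop 200, 325 side and 627, 160 top) sits 7 mm too far in +x and 12 mm too far in −y. The dishes are flat, so I'll correct by tool −0.001 x and −0.0135 y.

```bash
python3 -m inch '-0.0003 -0.004 0 0 0.02; -0.0008 -0.009 0 0 0.02; -0.001 -0.0135 0 0 0.02; -0.001 -0.0135 0 0 0.02; -0.001 -0.0135 0 0 0.02'
python3 - <<'E'
from h import *
a=overlay('side',(.684,.0405),(.684,.0405),'pics/a.png',(160,300,240,350))
b=overlay('top',(.684,.0405),(.684,.0405),'pics/b.png',(160,300,260,370))
cv2.imwrite('pics/c6.png',np.hstack([a,b]))
for c in('side','top'): rims(c)
s=arm.observe();print(s['clock'],s['position'])
E
```

```text
clock: 9.55
position: [0.5087, -0.0487, 0.2507]
ee_rot: [-3.08, -0.616, 0.0]
force: [0.0, 1.0, -2.1]
width: 0.299
gripper_force: 15.0
side dish_red 0.66 [283.7 335.1] bbox z61 [0.6214 0.0213] circ 0.6206 0.021 0.0346
   cen@.064 [0.6157 0.0258]
side dish_yellow 0.75 [263.3 293.2] bbox z61 [0.6856 0.0406] circ 0.6853 0.0405 0.0347
   cen@.064 [0.6828 0.0428]
top dish_red 0.79 [255.8 333.7] bbox z61 [0.6188 0.0194] circ 0.6192 0.0196 0.0305
   cen@.064 [0.6184 0.0227]
top dish_yellow 0.92 [212.2 321.7] bbox z61 [0.6806 0.0401] circ 0.6841 0.0402 0.0298
   cen@.064 [0.6807 0.0385]
9.95 [ 0.5088556  -0.04933752  0.25071715]
```

View pics/c6.png

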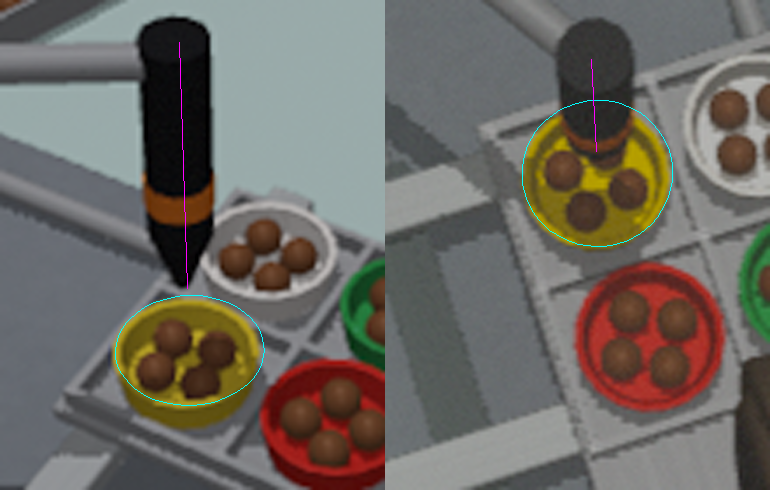

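Yellow is centred under the tip, with the rim on the circle in both views and the dishes flat. I'll release and rise.

```bash
python3 -m inch '0 0 0 0 0.05; 0 0 0 0 0.05; 0 0 0 0 0.06; 0 0 0 0 0.08; 0 0 0 0 0.08' && python3 -m inch '0 0 -0.02 0 0.08; 0 0 -0.05 0 0.08; 0 0 -0.08 0 0.08; 0 0 -0.11 0 0.08; 0 0 -0.12 0 0.08'
python3 - <<'E'
from h import *
a=overlay('side',(.684,.0405),(.684,.0405),'pics/a.png',(160,300,240,350))
b=overlay('top',(.684,.0405),(.684,.0405),'pics/b.png',(160,300,260,370))
cv2.imwrite('pics/c7.png',np.hstack([a,b]))
for c in('side','top'): rims(c)
s=arm.observe();print(s['clock'],s['position'],s['force'])
E
```

```text
clock: 10.45
position: [0.5089, -0.0493, 0.2508]
ee_rot: [3.081, 0.614, 0.0]
force: [-0.3, -0.2, -0.2]
width: 0.686
gripper_force: 0.0
clock: 10.95
position: [0.5095, -0.0491, 0.3737]
ee_rot: [3.08, 0.614, 0.007]
force: [0.4, 0.3, -0.1]
width: 0.87
gripper_force: 0.0
side dish_red 0.74 [295.6 389.7] bbox z61 [ 0.5932 -0.0094] circ 0.6005 -0.0092 0.147
   cen@.064 [ 0.5509 -0.0132]
side dish_yellow 0.92 [263.3 292.5] bbox z61 [0.6859 0.0404] circ 0.6854 0.0407 0.0359
   cen@.064 [0.6835 0.0436]
top dish_red 0.63 [254.6 336.3] bbox z61 [0.6195 0.0194] circ 0.6193 0.0195 0.0299
   cen@.064 [0.6201 0.019 ]
top dish_yellow 0.71 [213.7 320.1] bbox z61 [0.6805 0.0408] circ 0.6832 0.0407 0.0308
   cen@.064 [0.6786 0.0407]
11.35 [ 0.50854564 -0.04931516  0.36950486] [-0.48807152 -0.81758697  0.25810567]
```

View pics/c7.png

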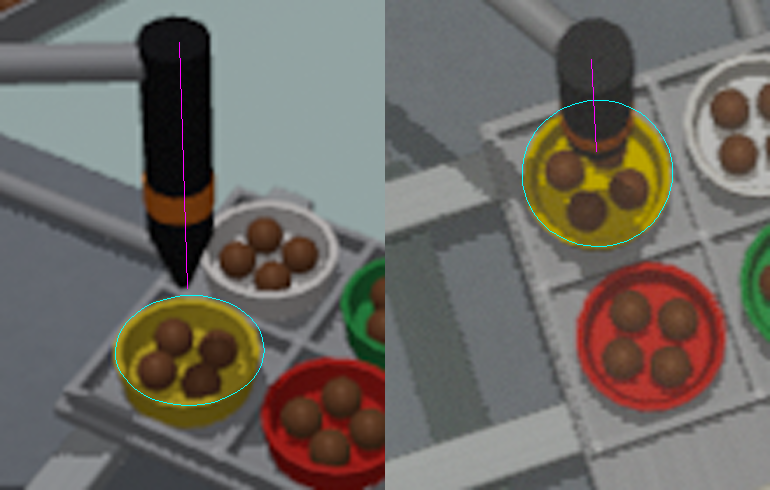

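The carrier did not move on release: the yellow rim is still on the circle in both views, and the dishes lie flat.

```bash
python3 -c "from cell import arm; print(arm.sign_off())"
```

```text
the job is handed in; nothing more can be done
None
```

Job handed in at about 11 s: red sat centred under the probe for 1.5 s, then yellow was centred to about 1–2 mm in the camera views (after fixing a 13 mm sideways slip in my slide), and the knob was let go with both dishes flat.

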